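Reference-filter check on the bench photometer

TASK

Take the black light plug out of the photometer's channel, load every coloured reference filter that is standing on the bench into the channel, upright and one behind another, and slide them in under the hood by pushing the plug back in behind them until its tall head is up against the hood. Then, for the reading, draw the sprung orange knob out until its pointer is on the red mark, keep it on the mark for three seconds without pulling well past it, and ease it back fully home without letting it snap back. Leave the carton, the bottle and the pen tray where they are.

Things in the scene. Friction and masses are not known exactly. Their poses are not given: they have to be found in the camera images.
- photometer: Fixed bench photometer (beige hood, dark base). Origin: at bench height on the channel's centre line, at the hood's front edge. Its y runs along the channel INTO the hood, its x from the channel towards the gauge, z up. The orange knob runs along x=0.115; beside it lies a white scale, x=0.14 to 0.17, top at z=0.026. A housing 0.14 m tall with a screen up to 0.22 m stands beyond y=0.235.
- mouth (a point): On the channel floor, 6 mm above the bench, at the outer end of the open mouth: photometer (0, -0.19). The straight channel is 42 mm wide; its mouth runs from here to the hood (y=-0.19 to 0), open above and at this end, with rails 15 mm high and 6 mm thick along both sides (tops 21 mm above the bench).
- hood_edge (a point): Front edge of the hood's clear roof, at its underside, above the channel: photometer (0, 0, 0.056). The roof's top and the hood round it are 64 mm above the bench, x=-0.066 to 0.164. The channel runs on under the hood to an end wall at y=0.235: four filters and the plug's nose fit with 35 mm to spare. Fingers do not fit under the hood.
- plug: Black light plug, 0.16 kg: a tall head 34 (its x) x 30 (y) x 64 mm high, white spot on top, and at its +y side a nose 34 wide, 40 long, 44 mm high (y=+0.015 to +0.055). Origin: underside of the head's centre, z up. Starts in the channel, nose to the hood. Home: head touching the hood's edge, origin at photometer y=-0.015, nose under the hood. Grip the head across its x, above the rails.
- filter_red: Reference filter: a sharp-edged red and aluminium block, 34 mm (its x) by 40 mm (its y, the long way, along the channel) by 44 mm tall, 0.12 kg, the colour showing on its top and sides. Origin: centre of its underside, z up; a half turn makes no difference. Stands on the bench at the start, or is absent (None from the start).
- filter_green: Reference filter: a sharp-edged green and aluminium block, 34 mm (its x) by 40 mm (its y, the long way, along the channel) by 44 mm tall, 0.12 kg, the colour showing on its top and sides. Origin: centre of its underside, z up; a half turn makes no difference. Stands on the bench at the start, or is absent (None from the start).
- filter_blue: Reference filter: a sharp-edged blue and aluminium block, 34 mm (its x) by 40 mm (its y, the long way, along the channel) by 44 mm tall, 0.12 kg, the colour showing on its top and sides. Origin: centre of its underside, z up; a half turn makes no difference. Stands on the bench at the start, or is absent (None from the start).
- filter_yellow: Reference filter: a sharp-edged yellow and aluminium block, 34 mm (its x) by 40 mm (its y, the long way, along the channel) by 44 mm tall, 0.12 kg, the colour showing on its top and sides. Origin: centre of its underside, z up; a half turn makes no difference. Stands on the bench at the start, or is absent (None from the start).
- mat: Black rubber mat 80 x 80 mm, 2 mm thick, fixed on the bench: a free spot to stand the plug meanwhile (any free spot will do). Origin: centre of its underside.
- knob (a joint): Travel of the sprung orange knob: 0 fully home, up to 0.11 m drawn out towards photometer -y (parallel to the channel). A spring pulls it home: 2.1 N at home plus 60 N/m (about 6.6 N at 75 mm); it stays nowhere by itself.
- knob_top (a point): Centre of the top of the orange knob, an upright tab 22 mm (photometer x) by 14 mm (photometer y), from 27 mm to 85 mm above the bench, 60 mm in front of the hood when home. Moves with the knob. 45 mm or more free on both sides along its travel.
- pointer (a point): Tip of the knob's pointer over the white scale; moves with the knob, at the knob's place along the travel, 50 mm towards photometer +x from its centre.
- mark: Red index clip fixed on the white scale, 16 mm (x) by 8 mm (along the travel) by 6 mm high; axes as the photometer's. Origin: centre of its underside. The pointer is on the mark when it is over the clip's 8 mm width (their photometer y's agree within 4 mm). It lies 40 to 75 mm of travel from home and differs from start to start.
- carton: Bystander: white and red carton 50 x 110 x 35 mm. Origin: centre of its underside.
- reagent: Bystander: amber bottle, 60 mm diameter, 110 mm tall. Origin: centre of its underside.
- pen_tray: Bystander: shallow grey tray 70 x 150 x 20 mm. Origin: centre of its underside.
Things that resemble listed ones, but are neither listed nor needed, are in the scene too. What is shaped like the filter_green but pink or turquoise is not meant.

How it is judged:
By the outcome, as a careful person would: the job done as asked, in the order asked, and still so for the second after the job is handed in, with the robot touching nothing.
Of filter_red, filter_green, filter_blue, filter_yellow only 2 to 4 are there at a start; the rules pass over those that are not, and their reading is None.
At some moment in a run one of filter_red, filter_green, filter_blue, filter_yellow may be knocked a few centimetres aside while the robot is not near it.
It also fails if it takes over 210 s, if anything falls off the work surface, if the arm or the gripper's body presses on something with over 40 N, if the wrist force passes 120 N, or if a joint passes its speed limit or range.

ROBOT

A 6-joint arm with a two-finger parallel gripper is mounted at the origin on the work surface. World frame = base frame: x ahead of the robot, y to its left, z up, the work surface at z = 0. Lengths are in m, angles in rad, forces in N, time in s.
With the tool pointing down it reaches from about 0.25 to 0.725 m from the base axis. Payload 4 kg.
Tool frame: the origin (TCP) lies midway between the tips of the shut fingers; the grasp point (between the pads) lies 19 mm behind it; z points along the fingers, y is the line along which they close (so a half turn about z gives the same grasp; the last joint's range is limited). The gripper opens to 85 mm and grips with 20 to 120 N. Pads are 22 mm wide; open, the fingers measure 114 mm over their backs; the gripper's body (76 mm by 85 mm) begins 54 mm behind the grasp point. The pads swing forward as they close: fully open they stand 13 mm farther back than shut.
Start: joints at [-1.245, 0.241, 0.005, 1.335, 0, 1.571], TCP at [0.16, -0.474, 0.231] pointing down, gripper open.
Joint ranges: [-2.72, 2.72], [-1.05, 1.87], [-1.09, 1.28], [-1.99, 2.15], [-1.42, 1.44], [-3.14, 3.14]. Speed limits (rad/s): [2.79, 2.79, 3.14, 3.14, 3.14, 3.14].

INTERFACE

Orientations are given as a unit quaternion [x, y, z, w].
In Python, from workcell import get_obs, camera, job_done, silhouettes gives the robot as it stands. The module is installed in compiled form; this text tells all that it offers.
- The arm moves only by the tool drive_tool, never from a script. Its argument "increments" is a list of rows, each a list of 3 entries, a list of its own where there are three numbers: the shift along the world's x, y, z in mm, then the turn, a rotation vector about the world's x, y, z in degrees, then the opening, from 0 (shut) to 1 (fully open). A call has 1 to 8 rows; each row shifts and turns the commanded pose from where the row before left it; what a row does not reach is not made up. A row lasts 1/12 s, in which the tool goes at most 41.7 mm and 7.16 degrees, less where a joint would pass 70% of its speed; a pose out of reach is approached as far as the arm can. A call is refused whole if a number of a shift passes 41.7 or a number of a turn 7.16, either way. A call with a gripper value outside its range is refused whole. The fingers move at their own pace and stop on an object; the grip force is fixed at half the most. Time passes only in rows, so rows that do not move let the fingers close. It gives the time, the measured TCP pose, the force, the opening and the grip force at its end, in the units of the state.
- get_obs(): the state, without advancing time (a new reading comes with each control period).
- camera(name): name is "scene" or "top"; returns a dict with "image" (384x512x3 uint8, red, green, blue), "K" (3x3 intrinsics, pixels), "view" (4x4, takes a point from world to camera coordinates). Camera axes: x right, y down, z forward; pixel columns grow to the right and rows downward; lengths in m; the calibration is good to about 2 mm. A picture is of the moment at which its call begins. There is no depth.
- job_done(): hands the job in; it is judged then, once.
Trained networks look in a picture, given as the dict that the camera call returned (one of the last four; its "shot" number tells which), for a name from the list of things; names that differ only in an ending like _2 or _b are one class to them, and where a whole thing is asked for, a point or a joint stands for the part that bears it (a point fixed in the world has none). Each returns a list of dicts, best first, with "conf" (0 to 1); they miss things now and then, are a little off and sometimes report something else, mostly with a low value. They report only what shows in the picture. A call takes as long as a camera call. They do not tell look-alikes from the thing itself.
- silhouettes(query, picture): "region" (384x512 bool, what is visible of it) and "bbox" ([left, top, right, bottom] in pixels, round what is visible of it).
The state is a dict: "clock": time; "joint_pos": joint angles; "joint_vel": joint speeds; "tau": joint torques, N m; "eef_pos": TCP position; "tool_rot": TCP orientation; "ft_force": force on the tool from outside, world axes, zero at the start; "ft_torque": the same for the moment, N m; "grip_width": finger opening in m; "grasp_force": force on a finger pad.
Only numpy, scipy, OpenCV 4.12 (cv2) and the standard library are available. Lean on these libraries where they do the work, as an engineer would, in place of code of your own. Each camera call takes 0.05 s, during which the arm holds its last target. There are 200 camera calls.

## Working session

There is one attempt and no reset: what is moved stays moved. The work goes in short steps, Python scripts to look and compute and a tool call to move; the robot and the scene stay as the last step left them, time stands still between calls to the robot, and variables do not carry over. Pictures are saved under pics/ and viewed, at most 14 in all, crops included, and the job is handed in when it is done.

Besides the shell and the picture viewer there is one more tool, called after "Call:" as name(argument=value, ...) on one line, values as JSON. drive_tool: Moves the arm, as the interface text tells. Its arguments: {"type":"object","properties":{"increments":{"type":"array"}},"required":["increments"]}

```bash
mkdir -p pics; cat > h.py <<'E'
import numpy as np, cv2
from workcell import get_obs, camera, job_done, silhouettes
def px2w(c,u,v,z):
    K,V=np.array(c["K"]),np.array(c["view"])
    R,t=V[:3,:3],V[:3,3]; o=-R.T@t; d=R.T@np.linalg.solve(K,[u,v,1.0])
    return o+d*(z-o[2])/d[2]
def w2px(c,p):
    K,V=np.array(c["K"]),np.array(c["view"]); q=K@(V[:3,:3]@np.array(p)+V[:3,3]); return q[:2]/q[2]
def save(c,n,crop=None,s=1):
    im=c["image"][:,:,::-1]
    if crop: l,t,r,b=crop; im=im[t:b,l:r]
    cv2.imwrite("pics/"+n,cv2.resize(im,None,fx=s,fy=s,interpolation=cv2.INTER_CUBIC))
E
python3 - <<'E'
from h import *
np.set_printoptions(precision=3,suppress=True)
a=camera("top");b=camera("scene")
save(a,"top0.png",s=1.5);save(b,"scene0.png",s=1.5)
for n in "photometer plug filter_red filter_green filter_blue filter_yellow mat knob mark carton reagent pen_tray".split():
    for c,nm in((a,"top"),(b,"scene")):
        for d in silhouettes(n,c)[:3]:
            ys,xs=np.nonzero(d["region"]); print(n,nm,round(d["conf"],2),d["bbox"],xs.mean().round(1),ys.mean().round(1),px2w(c,xs.mean(),ys.mean(),.044)[:2])
for c in(a,b): V=np.array(c["view"]);print(-V[:3,:3].T@V[:3,3], V[:3,:3])
print(get_obs())
E
```

```text
photometer top 0.58 [0.0, 129.6, 215.0, 239.7] 98.3 186.8 [0.536 0.209]
photometer scene 0.53 [249.3, 209.0, 512.0, 384.0] 399.8 297.0 [0.57  0.194]
plug top 0.86 [137.0, 200.1, 173.6, 215.3] 155.1 209.2 [0.475 0.062]
plug scene 0.9 [332.4, 215.0, 370.6, 254.7] 349.1 236.3 [0.482 0.064]
filter_red top 0.52 [320.0, 178.2, 341.6, 195.9] 330.6 186.9 [ 0.523 -0.385]
filter_red top 0.34 [151.4, 154.0, 164.6, 170.0] 158.6 163.0 [0.596 0.056]
filter_red scene 0.57 [154.4, 166.4, 177.3, 190.8] 165.6 180.2 [ 0.542 -0.369]
filter_green top 0.86 [330.5, 211.4, 355.2, 235.9] 343.2 223.0 [ 0.429 -0.411]
filter_green top 0.81 [293.4, 253.1, 310.8, 273.8] 301.7 264.2 [ 0.329 -0.302]
filter_green top 0.7 [266.3, 226.0, 286.1, 247.4] 274.5 238.2 [ 0.395 -0.237]
filter_green scene 0.92 [231.3, 139.5, 246.2, 160.5] 238.7 150.4 [ 0.352 -0.288]
filter_green scene 0.75 [171.0, 142.8, 191.0, 170.2] 182.0 157.2 [ 0.452 -0.393]
filter_green scene 0.72 [207.8, 155.8, 224.5, 174.0] 212.6 166.0 [ 0.44  -0.307]
filter_blue top 0.74 [272.4, 174.5, 289.1, 191.7] 282.5 184.2 [ 0.533 -0.262]
filter_blue scene 0.71 [
[... 1485 characters left out ...]
253.0, 350.6, 288.9] 326.1 271.7 [0.588 0.06 ]
[ 0.283 -0.169  1.108] [[-0.022 -1.     0.002]
 [-0.977  0.021 -0.214]
 [ 0.214 -0.007 -0.977]]
[1.053 0.18  0.659] [[-0.521  0.854  0.006]
 [ 0.57   0.353 -0.742]
 [-0.635 -0.383 -0.67 ]]
{'clock': 1.3, 'joint_pos': array([-1.245,  0.241,  0.005,  1.335, -0.   ,  1.571]), 'joint_vel': array([-0.001,  0.   , -0.002, -0.001, -0.002,  0.001]), 'tau': array([ -0.003, -37.222,  25.269,   0.001,  -0.   ,  -0.   ]), 'eef_pos': array([ 0.16 , -0.474,  0.231]), 'tool_rot': array([ 0.987,  0.162, -0.   , -0.   ]), 'ft_force': array([0.361, 0.138, 0.356]), 'ft_torque': array([-0.019, -0.001,  0.058]), 'grasp_force': 0.0, 'grip_width': 0.08541351156849712}
```

View pics/top0.png

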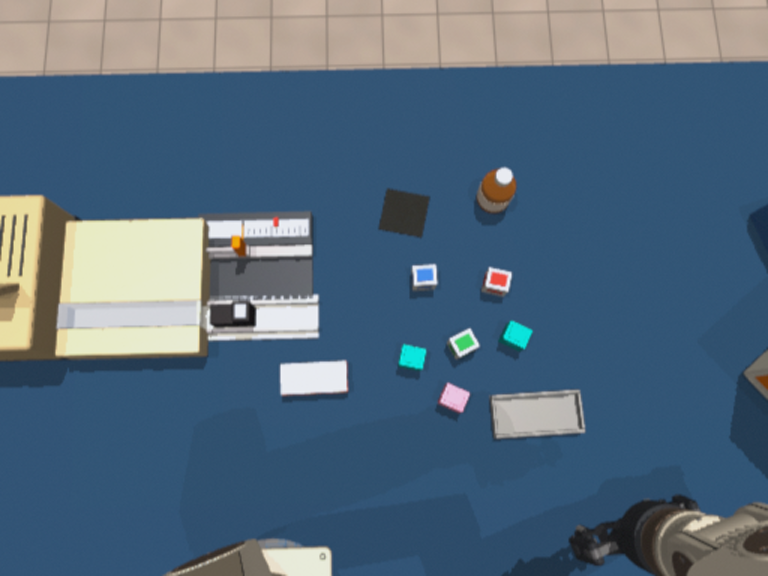

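View pics/scene0.png

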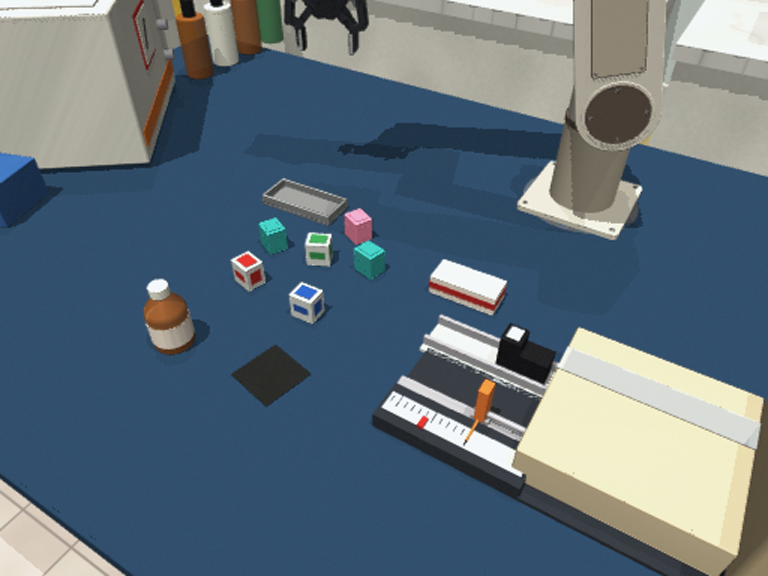

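Filters standing: red top (497,281), blue (425,276), green (463,343), in pixels of the 1.5x top picture. They have aluminium frames with coloured panels. The look-alikes are two solid turquoise blocks at (413,357) and (517,335) and a solid pink one at (455,398); yellow is absent (that detection is the bottle). The photometer is on the left with its channel along world +y. I'll fit poses next and confirm in crops.

```bash
cat >> h.py <<'E'
from scipy.optimize import minimize
def box_pts(x,y,yaw,sx,sy,z0,z1):
    c,s=np.cos(yaw),np.sin(yaw)
    return [(x+c*a-s*b,y+s*a+c*b,z) for a in(-sx/2,sx/2) for b in(-sy/2,sy/2) for z in(z0,z1)]
S=8
def hullmask(c,P,win):
    l,t,r,b=win; q=np.array([w2px(c,p) for p in P]); q=((q-[l,t]+.5)*S)
    m=np.zeros(((b-t)*S,(r-l)*S),np.uint8); cv2.fillConvexPoly(m,cv2.convexHull(q.round().astype(np.int32)),1); return m
def segblock(c,win):
    l,t,r,b=win; im=c["image"][t:b,l:r].astype(np.uint8)
    im=cv2.resize(im,None,fx=S,fy=S,interpolation=cv2.INTER_LINEAR).astype(int)
    R,G,B=im[...,0],im[...,1],im[...,2]
    m=((R>75)|(G>115)|(B>170)).astype(np.uint8)
    n,lab,st,cen=cv2.connectedComponentsWithStats(m); h,w=m.shape
    k=1+np.argmax(st[1:,4]); p=np.argwhere(lab==k)[:,::-1].astype(np.int32)
    o=np.zeros_like(m); cv2.fillConvexPoly(o,cv2.convexHull(p),1); return o
def fitblock(cams,xy,sx=.034,sy=.040,h=.044,z0=0,rad=.036,yaws=np.arange(0,180,15)):
    W=[];M=[]
    for c in cams:
        u=w2px(c,(*xy,z0+h/2)); f=np.array(c["K"])[0,0]; d=(np.array(c["view"])@[*xy,.02,1])[2]; k=int(f*rad/d)
        w=(int(u[0])-k,int(u[1])-k,int(u[0])+k,int(u[1])+k); W.append(w);M.append(segblock(c,w))
    def cost(p):
        e=0
        for c,w,m in zip(cams,W,M):
            hm=hullmask(c,box_pts(p[0]/1e3,p[1]/1e3,p[2]*.03,sx,sy,z0,z0+h),w); e+=(hm^m).sum()/m.sum()
        return e
    best=min((minimize(cost,[xy[0]*1e3,xy[1]*1e3,np.radians(y)/.03],method="Nelder-Mead",options=dict(initial_simplex=[[xy[0]*1e3+a,xy[1]*1e3+b,(np.radians(y)+g)/.03] for a,b,g in((0,0,0),(6,0,.0),(0,6,0),(2,2,.2))],xatol=.1,fatol=1e-4)) for y in yaws),key=lambda r:r.fun)
    return best.x[0],best.x[1],np.degrees(best.x[2]*.03)%180,best.fun
E
cat > m.py <<'E'
from h import *
np.set_printoptions(precision=4,suppress=True)
a=camera("top");b=camera("scene")
for n,xy in dict(red=(.522,-.383),green=(.424,-.315+.0),blue=(.533,-.262)).items():
    ca=[a,b]
    for cs in(ca,[a],[b]):
        print(n,[round(float(v),2) for v in fitblock(cs,xy)])
g=np.vstack([np.hstack([cv2.resize(a["image"][160:265,265:370],(390,390),interpolation=cv2.INTER_CUBIC),cv2.resize(b["image"][130:220,150:240],(390,390),interpolation=cv2.INTER_CUBIC)])])
cv2.imwrite("pics/filt.png",g[:,:,::-1])
t=cv2.resize(a["image"][130:245,130:220],(450,575),interpolation=cv2.INTER_CUBIC)
cv2.imwrite("pics/photo_top.png",t[:,:,::-1])
s=cv2.resize(b["image"][200:340,240:400],(800,700),interpolation=cv2.INTER_CUBIC)[:600]
cv2.imwrite("pics/photo_scene.png",s[:,:,::-1])
E
python3 - <<'E'
import sys;sys.path.insert(0,'.')
from h import *
a=camera("top"); print(px2w(a,463/1.5,343/1.5,.044))
E
sed -i 's/(.424,-.315+.0)/(.42,-.323)/' m.py; python3 m.py
```

```text
[ 0.41680809 -0.3232236   0.044     ]
red [526.3, -389.6, 166.65, 0.14]
red [527.4, -390.01, 168.41, 0.07]
red [524.76, -390.21, 169.96, 0.05]
green [419.3, -326.03, 24.62, 0.18]
green [419.79, -326.37, 22.1, 0.11]
green [418.55, -327.12, 26.94, 0.06]
blue [537.08, -263.87, 2.51, 0.15]
blue [538.61, -263.72, 4.63, 0.08]
blue [535.69, -264.71, 4.18, 0.05]
```

View pics/filt.png

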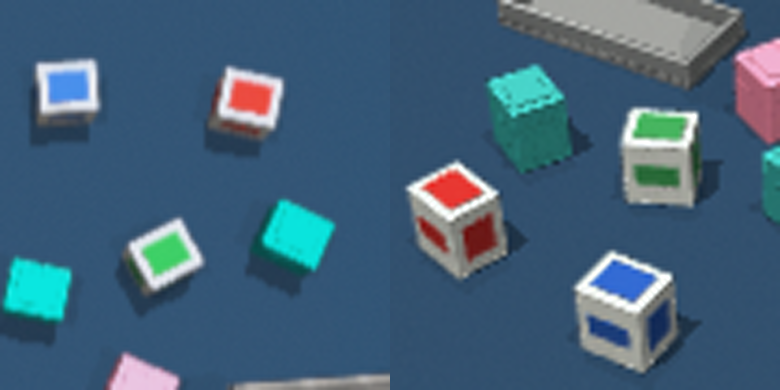

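View pics/photo_top.png

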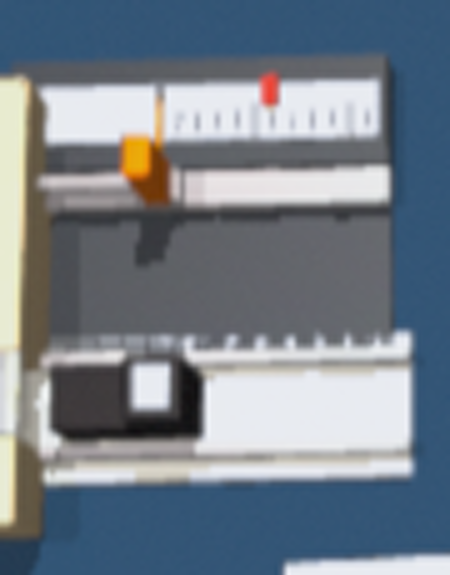

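View pics/photo_scene.png

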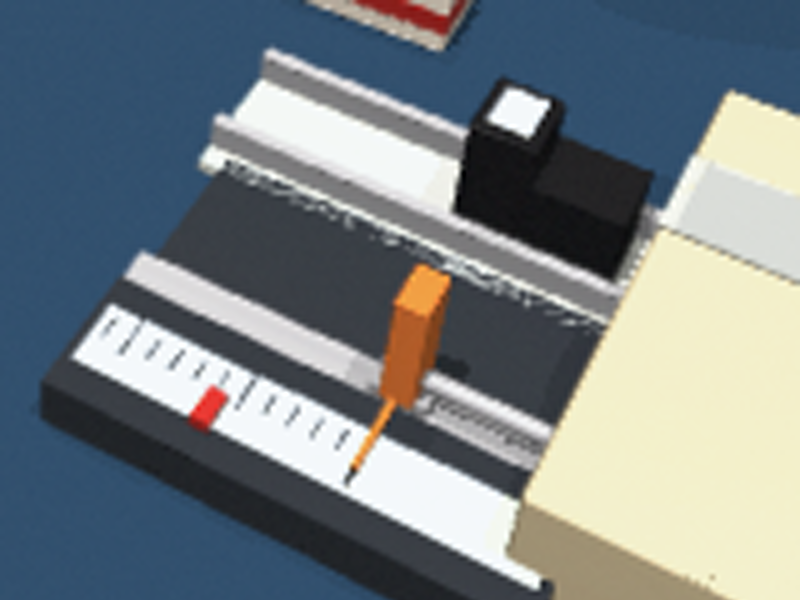

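The crops confirm it: red, green and blue with aluminium frames are the filters, and the turquoise and pink blocks are solid. Pixels read from the crops: rail ends in top crop (412,333)/(412,477), hood corners (27,78)/(14,525), mark (269,89). Now fitting the photometer.

```bash
cat > p.py <<'E'
from h import *
from scipy.optimize import least_squares
np.set_printoptions(precision=4,suppress=True)
a=camera("top");b=camera("scene")
T=lambda X,Y:((X+.5)/5-.5+130,(Y+.5)/5-.5+130)
Q=lambda X,Y:((X+.5)/5-.5+240,(Y+.5)/5-.5+200)
obs=[(a,T(412,333),(.027,-.19,.021)),(a,T(412,477),(-.027,-.19,.021)),(a,T(27,78),(.164,0,.064)),(a,T(14,525),(-.066,0,.064)),
(b,Q(268,48),(-.027,-.19,.021)),(b,Q(228,116),(.021,-.19,.021)),(b,Q(527,500),(.164,0,.064)),(b,Q(733,92),(-.066,0,.064))]
def W(p,q): c,s=np.cos(p[2]),np.sin(p[2]); return (p[0]+c*q[0]-s*q[1],p[1]+s*q[0]+c*q[1],q[2])
for sel in(obs,obs[:4],obs[4:]):
    r=least_squares(lambda p:np.concatenate([np.array(w2px(c,W(p,q)))-uv for c,uv,q in sel]),[.48,.07,0])
    print(r.x[:2],np.degrees(r.x[2]),r.fun)
    if len(sel)==8:P=r.x
def inv(w): d=np.array(w[:2])-P[:2];c,s=np.cos(P[2]),np.sin(P[2]);return c*d[0]+s*d[1],-s*d[0]+c*d[1]
for n,t,q,z in(("mark",(269,89),(211,402),.032),("pointer",(160,90),(350,478),.03),("knob",(137,157),(424,283),.085),("plug spot",(150,386),(520,110),.07)):
    wa,wb=px2w(a,*T(*t),z),px2w(b,*Q(*q),z); print(n,wa,wb,inv(wa),inv(wb))
ps=dict(mouth=W(P,(0,-.19)+(0.,)));print(ps)
E
python3 p.py
```

```text
[0.4748 0.1135] 0.036870444991067335 [-1.2215  3.0256 -1.1483 -5.1537 -0.0317 -0.0544 -0.6827  0.1725  0.9324
 -0.1542 -1.0647 -0.6751 -0.7536 -0.9899 -0.1808 -1.2426]
[0.4738 0.1116] -0.21383347725127017 [-0.4543  3.6983 -0.4651 -4.465   0.9654  0.2942 -0.0512  0.5627]
[0.4762 0.1148] 0.1744770669348541 [ 1.0299  0.5249 -0.9357  0.0719 -0.1525  0.046   0.1288 -0.6373]
mark [ 0.6407 -0.0056  0.032 ] [ 0.6401 -0.0051  0.032 ] (np.float64(0.16583654094862738), np.float64(-0.11921829065542663)) (np.float64(0.1651580244581409), np.float64(-0.1186734646076083))
pointer [0.6421 0.0523 0.03  ] [0.6415 0.0533 0.03  ] (np.float64(0.16722096379904944), np.float64(-0.06134221133239251)) (np.float64(0.1666296370648517), np.float64(-0.06031981829869183))
knob [0.5891 0.0516 0.085 ] [0.5887 0.0517 0.085 ] (np.float64(0.11419343380234072), np.float64(-0.061937340267728194)) (np.float64(0.11388656966933741), np.float64(-0.06185154779300427))
plug spot [0.4758 0.0456 0.07  ] [0.4741 0.0451 0.07  ] (np.float64(0.0009147337601805204), np.float64(-0.06787312753596465)) (np.float64(-0.0007625772050926711), np.float64(-0.06838711510905192))
{'mouth': (np.float64(0.47493930587899585), np.float64(-0.07648937860327071), 0.0)}
```

Photometer origin is about (0.475, 0.1135) with yaw about 0. The mark is about 58 mm of travel from the pointer, which is within 40–75. Heading to the plug head at (0.475, 0.045).

Call:
drive_tool(increments=[[[19.7,32.4,-2],[0,0,4.46],1],[[19.7,32.4,-2],[0,0,4.46],1],[[19.7,32.4,-2],[0,0,4.46],1],[[19.7,32.4,-2],[0,0,4.46],1],[[19.7,32.4,-2],[0,0,4.46],1],[[19.7,32.4,-2],[0,0,4.46],1],[[19.7,32.4,-2],[0,0,4.46],1],[[19.7,32.4,-2],[0,0,4.46],1]])

```text
clock: 2.22
eef_pos: [0.3182, -0.2129, 0.2155]
tool_rot: [0.889, 0.458, 0.0, 0.0]
ft_force: [1.5, -0.0, -0.2]
grip_width: 0.0853
grasp_force: 0.0
```

Call:
drive_tool(increments=[[[19.7,32.4,-2],[0,0,4.46],1],[[19.7,32.4,-2],[0,0,4.46],1],[[19.7,32.4,-2],[0,0,4.46],1],[[19.7,32.4,-2],[0,0,4.46],1],[[19.7,32.4,-2],[0,0,4.46],1],[[19.7,32.4,-2],[0,0,4.46],1],[[19.7,32.4,-2],[0,0,4.46],1],[[19.7,32.4,-2],[0,0,4.46],1]])

```text
clock: 2.88
eef_pos: [0.4759, 0.0467, 0.1994]
tool_rot: [0.705, 0.709, 0.0, 0.0]
ft_force: [0.7, -1.1, -0.2]
grip_width: 0.0852
grasp_force: 0.0
```

Call:
drive_tool(increments=[[[0,0,0],[0,0,0],1],[[0,0,0],[0,0,0],1],[[0,0,0],[0,0,0],1]])

```text
clock: 3.13
eef_pos: [0.4747, 0.0446, 0.199]
tool_rot: [0.707, 0.707, -0.001, -0.0]
ft_force: [-0.1, -0.3, 0.1]
grip_width: 0.0853
grasp_force: 0.0
```

Call:
drive_tool(increments=[[[0,-2,-30],[0,0,0],1],[[0,0,-30],[0,0,0],1],[[0,0,-30],[0,0,0],1],[[0,0,-30],[0,0,0],1],[[0,0,-25],[0,0,0],1],[[0,0,-20],[0,0,0],1],[[0,0,0],[0,0,0],1],[[0,0,0],[0,0,0],0.5]])

```text
clock: 3.8
eef_pos: [0.4738, 0.0413, 0.034]
tool_rot: [0.708, 0.706, -0.001, -0.001]
ft_force: [0.6, -0.3, 0.3]
grip_width: 0.0755
grasp_force: 0.0
```

Call:
drive_tool(increments=[[[0,0,0],[0,0,0],0],[[0,0,0],[0,0,0],0],[[0,0,0],[0,0,0],0],[[0,0,0],[0,0,0],0],[[0,0,0],[0,0,0],0],[[0,0,0],[0,0,0],0]])

```text
clock: 4.3
eef_pos: [0.4767, 0.0426, 0.0361]
tool_rot: [0.707, 0.707, 0.001, 0.001]
ft_force: [-0.6, -0.6, 6.9]
grip_width: 0.0332
grasp_force: 60.3
```

Call:
drive_tool(increments=[[[0,0,0],[0,0,0],0],[[0,0,0],[0,0,0],0],[[0,0,0],[0,0,0],0]])

```text
clock: 4.55
eef_pos: [0.4767, 0.0426, 0.0361]
tool_rot: [0.707, 0.707, 0.001, 0.001]
ft_force: [-0.9, -0.9, 6.9]
grip_width: 0.0331
grasp_force: 60.3
```

Call:
drive_tool(increments=[[[2,0,0],[0,0,0],0],[[1,0,0],[0,0,0],0],[[0,0,0],[0,0,0],0]])

```text
clock: 4.8
eef_pos: [0.4769, 0.0426, 0.0361]
tool_rot: [0.707, 0.707, -0.001, -0.001]
ft_force: [-7.5, -0.5, 14.8]
grip_width: 0.0332
grasp_force: 61.3
```

Call:
drive_tool(increments=[[[1,0,0],[0,0,0],0],[[1,0,0],[0,0,0],0],[[0,0,0],[0,0,0],0]])

```text
clock: 5.05
eef_pos: [0.4791, 0.0428, 0.0361]
tool_rot: [0.707, 0.707, -0.0, -0.001]
ft_force: [-6.6, -0.2, 13.1]
grip_width: 0.0334
grasp_force: 61.2
```

Call:
drive_tool(increments=[[[-4,0,0],[0,0,0],0],[[-4,0,0],[0,0,0],0],[[0,0,0],[0,0,0],0],[[0,0,0],[0,0,0],0]])

```text
clock: 5.38
eef_pos: [0.4741, 0.043, 0.0361]
tool_rot: [0.707, 0.707, 0.002, 0.001]
ft_force: [1.1, 1.1, 7.7]
grip_width: 0.0331
grasp_force: 60.4
```

Call:
drive_tool(increments=[[[-1,0,0],[0,0,0],0],[[-1,0,0],[0,0,0],0],[[0,0,0],[0,0,0],0]])

```text
clock: 5.63
eef_pos: [0.473, 0.043, 0.0361]
tool_rot: [0.707, 0.707, 0.002, 0.002]
ft_force: [3.1, 0.1, 5.7]
grip_width: 0.0334
grasp_force: 60.4
```

Call:
drive_tool(increments=[[[0,0,5],[0,0,0],0],[[0,0,0],[0,0,0],0],[[0,0,0],[0,0,0],0]])

```text
clock: 5.88
eef_pos: [0.4715, 0.0428, 0.04]
tool_rot: [0.707, 0.707, 0.001, 0.001]
ft_force: [5.0, -0.2, 0.0]
grip_width: 0.0333
grasp_force: 61.0
```

Call:
drive_tool(increments=[[[-2,0,0],[0,0,0],0],[[-2,0,0],[0,0,0],0],[[0,0,0],[0,0,0],0],[[0,0,0],[0,0,0],0]])

```text
clock: 6.22
eef_pos: [0.4708, 0.0428, 0.0403]
tool_rot: [0.707, 0.707, 0.003, 0.003]
ft_force: [9.9, 1.1, -3.0]
grip_width: 0.033
grasp_force: 60.3
```

Call:
drive_tool(increments=[[[6,0,0],[0,0,0],0],[[6,0,0],[0,0,0],0],[[0,0,0],[0,0,0],0],[[0,0,0],[0,0,0],0]])

```text
clock: 6.55
eef_pos: [0.4769, 0.0426, 0.0384]
tool_rot: [0.707, 0.707, -0.001, -0.001]
ft_force: [-0.1, 1.0, -1.9]
grip_width: 0.0334
grasp_force: 61.0
```

Call:
drive_tool(increments=[[[2,0,0],[0,0,0],0],[[0,0,0],[0,0,0],0],[[0,0,0],[0,0,0],0]])

```text
clock: 6.8
eef_pos: [0.479, 0.0426, 0.0388]
tool_rot: [0.707, 0.707, -0.001, -0.001]
ft_force: [-1.7, 0.4, -2.4]
grip_width: 0.0333
grasp_force: 61.2
```

Call:
drive_tool(increments=[[[2,0,0],[0,0,0],0],[[0,0,0],[0,0,0],0],[[0,0,0],[0,0,0],0]])

```text
clock: 7.05
eef_pos: [0.4792, 0.0427, 0.0385]
tool_rot: [0.707, 0.707, -0.002, -0.002]
ft_force: [-6.2, 0.5, 0.7]
grip_width: 0.0337
grasp_force: 61.4
```

Call:
drive_tool(increments=[[[2,0,0],[0,0,0],0],[[0,0,0],[0,0,0],0],[[0,0,0],[0,0,0],0]])

```text
clock: 7.3
eef_pos: [0.4793, 0.0427, 0.0381]
tool_rot: [0.707, 0.707, -0.003, -0.003]
ft_force: [-9.0, 0.7, 1.6]
grip_width: 0.0333
grasp_force: 61.7
```

Call:
drive_tool(increments=[[[-8.5,0,10],[0,0,0],0],[[0,0,25],[0,0,0],0],[[0,0,35],[0,0,0],0],[[0,-36,0],[0,0,0],0],[[0,-36,0],[0,0,0],0],[[25,-29,0],[0,0,0],0],[[25,-29,0],[0,0,0],0],[[25,-29,0],[0,0,0],0]])

```text
clock: 7.97
eef_pos: [0.5517, -0.1179, 0.1099]
tool_rot: [0.707, 0.707, 0.0, 0.001]
ft_force: [1.1, 0.3, -1.2]
grip_width: 0.033
grasp_force: 61.3
```

Call:
drive_tool(increments=[[[25,-29,0],[0,0,0],0],[[25,-29,0],[0,0,0],0],[[0,0,-20],[0,0,0],0],[[0,0,-30],[0,0,0],0],[[0,0,-14],[0,0,0],0],[[0,0,0],[0,0,0],0],[[0,0,0],[0,0,0],0]])

```text
clock: 8.55
eef_pos: [0.6, -0.1742, 0.0443]
tool_rot: [0.707, 0.707, -0.001, -0.001]
ft_force: [-0.2, 0.8, -1.9]
grip_width: 0.0332
grasp_force: 61.3
```

Call:
drive_tool(increments=[[[0,0,-6],[0,0,0],0],[[0,0,-4],[0,0,0],0],[[0,0,-3],[0,0,0],0],[[0,0,0],[0,0,0],0]])

```text
clock: 8.88
eef_pos: [0.6008, -0.1741, 0.0325]
tool_rot: [0.707, 0.707, 0.0, 0.0]
ft_force: [0.3, -0.6, -1.9]
grip_width: 0.0335
grasp_force: 61.3
```

Call:
drive_tool(increments=[[[0,0,0],[0,0,0],1],[[0,0,0],[0,0,0],1],[[0,0,0],[0,0,0],1],[[0,0,0],[0,0,0],1],[[0,0,0],[0,0,0],1],[[0,0,30],[0,0,0],1],[[0,0,35],[0,0,0],1],[[0,0,35],[0,0,0],1]])

```text
clock: 9.55
eef_pos: [0.5997, -0.174, 0.1324]
tool_rot: [0.707, 0.707, -0.001, -0.001]
ft_force: [0.6, 0.7, 0.2]
grip_width: 0.0853
grasp_force: 0.0
```

```bash
cat > f.py <<'E'
from h import *
import sys
a=camera("top");b=camera("scene")
G=dict(red=(.526,-.390),green=(.419,-.3265),blue=(.537,-.264))
for n in sys.argv[1:]:
    A=fitblock([a],G[n],yaws=np.arange(0,180,30));B=fitblock([b],G[n],yaws=np.arange(0,180,30));print(n,np.round(A,2),np.round(B,2))
    m=silhouettes("filter_"+n,a)[:1]; print([(d["conf"],px2w(a,(d["bbox"][0]+d["bbox"][2])/2,(d["bbox"][1]+d["bbox"][3])/2,.03)) for d in m])
print(get_obs()["eef_pos"],get_obs()["tool_rot"])
E
python3 f.py blue red green
```

```text
blue [ 5.4018e+02 -2.6455e+02  3.9200e+00  8.0000e-02] [ 5.3786e+02 -2.6078e+02  9.5000e+01  9.0000e-02]
[(0.58, array([ 0.53864804, -0.26257022,  0.03      ]))]
red [ 5.2876e+02 -3.9112e+02  1.6780e+02  1.0000e-01] [ 5.2450e+02 -3.9091e+02  1.6889e+02  5.0000e-02]
[(0.74, array([ 0.520937 , -0.3917189,  0.03     ]))]
green [ 4.2051e+02 -3.2641e+02  2.1560e+01  1.1000e-01] [ 454.62 -278.11  106.17    0.86]
[(0.82, array([ 0.33214614, -0.30485624,  0.03      ]))]
[ 0.60064336 -0.17427054  0.13240953] [7.06938583e-01 7.07274918e-01 8.81379999e-05 1.52115953e-04]
```

Call:
drive_tool(increments=[[[-21,-30,0],[0,0,2],1],[[-21,-30,0],[0,0,2],1],[[-21,-30,0],[0,0,0],1],[[0,0,-35],[0,0,0],1],[[0,0,-35],[0,0,0],1],[[0,0,-30],[0,0,0],1],[[0,0,-14],[0,0,0],1],[[0,0,0],[0,0,0],1]])

```text
clock: 10.47
eef_pos: [0.5325, -0.262, 0.0118]
tool_rot: [0.682, 0.731, -0.002, -0.006]
ft_force: [-0.1, 0.1, -0.6]
grip_width: 0.085
grasp_force: 0.0
```

Call:
drive_tool(increments=[[[0,0,0],[0,0,0],0.5],[[0,0,0],[0,0,0],0],[[0,0,0],[0,0,0],0],[[0,0,0],[0,0,0],0],[[0,0,0],[0,0,0],0],[[0,0,0],[0,0,0],0],[[0,0,0],[0,0,0],0]])

```text
clock: 11.05
eef_pos: [0.5391, -0.2649, 0.0201]
tool_rot: [0.682, 0.732, 0.001, 0.002]
ft_force: [-0.2, -0.3, 5.6]
grip_width: 0.033
grasp_force: 61.5
```

Call:
drive_tool(increments=[[[0,0,10],[0,0,0],0],[[0,0,20],[0,0,0],0],[[0,0,30],[0,0,0],0],[[0,0,0],[0,0,0],0],[[0,0,0],[0,0,0],0]])

```text
clock: 11.47
eef_pos: [0.5392, -0.265, 0.0807]
tool_rot: [0.682, 0.732, 0.001, 0.002]
ft_force: [0.2, -0.1, -1.4]
grip_width: 0.0333
grasp_force: 60.8
```

Call:
drive_tool(increments=[[[-32,20,0],[0,0,-2.1],0],[[-32,22,0],[0,0,-2.1],0],[[0,39,0],[0,0,0],0],[[0,39,0],[0,0,0],0],[[0,39,0],[0,0,0],0],[[0,39,0],[0,0,0],0],[[0,39,0],[0,0,0],0],[[0,39,0],[0,0,0],0]])

```text
clock: 12.13
eef_pos: [0.472, 0.0134, 0.0773]
tool_rot: [0.708, 0.706, -0.001, -0.001]
ft_force: [0.7, -0.0, -1.0]
grip_width: 0.0325
grasp_force: 60.8
```

Call:
drive_tool(increments=[[[0,36,0],[0,0,0],0],[[0,0,0],[0,0,0],0],[[0,0,0],[0,0,0],0],[[0,0,0],[0,0,0],0]])

```text
clock: 12.47
eef_pos: [0.4727, 0.0475, 0.0774]
tool_rot: [0.708, 0.706, -0.001, -0.001]
ft_force: [-0.6, 0.4, -1.0]
grip_width: 0.033
grasp_force: 60.8
```

Call:
drive_tool(increments=[[[2.5,0,-10],[0,0,0.1],0],[[0,0,-18],[0,0,0],0],[[0,0,-14],[0,0,0],0],[[0,0,-6],[0,0,0],0],[[0,0,0],[0,0,0],0],[[0,0,0],[0,0,0],0]])

```text
clock: 12.97
eef_pos: [0.4759, 0.0467, 0.0298]
tool_rot: [0.708, 0.706, -0.001, -0.0]
ft_force: [0.7, -0.0, -0.8]
grip_width: 0.0331
grasp_force: 60.8
```

Call:
drive_tool(increments=[[[0,12,0],[0,0,0],0],[[0,12,0],[0,0,0],0],[[0,12,0],[0,0,0],0],[[0,8,0],[0,0,0],0],[[0,0,0],[0,0,0],0],[[0,0,0],[0,0,0],0]])

```text
clock: 13.47
eef_pos: [0.4763, 0.0927, 0.0305]
tool_rot: [0.707, 0.707, 0.0, 0.0]
ft_force: [-0.1, 0.2, -0.9]
grip_width: 0.0332
grasp_force: 60.8
```

Call:
drive_tool(increments=[[[-0.8,0,-4],[0,0,0],0],[[0,0,0],[0,0,0],0],[[0,0,0],[0,0,0],1],[[0,0,0],[0,0,0],1],[[0,0,0],[0,0,0],1],[[0,0,0],[0,0,0],1],[[0,0,0],[0,0,0],1],[[0,0,0],[0,0,0],1]])

```text
clock: 14.13
eef_pos: [0.4755, 0.0916, 0.0264]
tool_rot: [0.708, 0.707, 0.0, 0.0]
ft_force: [0.2, -0.7, -0.3]
grip_width: 0.0854
grasp_force: 0.0
```

Call:
drive_tool(increments=[[[0,0,30],[0,0,0],1],[[0,0,35],[0,0,0],1],[[0,0,37],[0,0,0],1],[[0,-40,0],[0,0,-2],1],[[0,-40,0],[0,0,-2],1],[[0,-40,0],[0,0,-2],1],[[0,-40,0],[0,0,-2],1],[[0,-40,0],[0,0,-2],1]])

```text
clock: 14.8
eef_pos: [0.4752, -0.1099, 0.1286]
tool_rot: [0.767, 0.642, 0.0, 0.0]
ft_force: [0.2, -0.7, -0.0]
grip_width: 0.0852
grasp_force: 0.0
```

```bash
python3 f.py red green; python3 - <<'E'
from h import *
a=camera("top");b=camera("scene")
g=np.hstack([cv2.resize(a["image"][120:280,100:370],(445,264)),cv2.resize(b["image"][100:300,100:400],(354,264))])
cv2.imwrite("pics/c1.png",g[:,:,::-1])
E
```

```text
red [ 5.2758e+02 -3.9070e+02  1.6575e+02  3.0000e-02] [ 5.2468e+02 -3.9040e+02  1.6885e+02  5.0000e-02]
[(0.74, array([ 0.52467641, -0.39078997,  0.03      ]))]
green [ 4.2048e+02 -3.2646e+02  2.2220e+01  8.0000e-02] [ 4.1825e+02 -3.2715e+02  2.6070e+01  6.0000e-02]
[(0.8, array([ 0.41648387, -0.32331933,  0.03      ]))]
[ 0.47514686 -0.10929817  0.12821691] [ 7.67368677e-01  6.41206066e-01  1.14966189e-04 -2.83423224e-04]
```

View pics/c1.png

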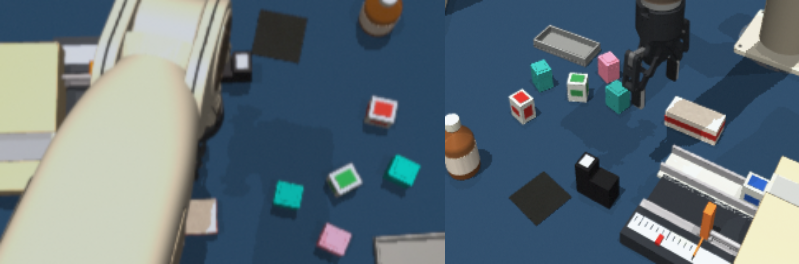

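The picture shows blue in the channel at the hood, the plug standing upright on the bench, and red and green unmoved. Next is red.

Call:
drive_tool(increments=[[[6.4,-35.2,0],[0,0,-2.3],1],[[6.4,-35.2,0],[0,0,0],1],[[6.4,-35.2,0],[0,0,0],1],[[6.4,-35.2,0],[0,0,0],1],[[6.4,-35.2,0],[0,0,0],1],[[6.4,-35.2,0],[0,0,0],1],[[6.4,-35.2,0],[0,0,0],1],[[6.4,-35.2,0],[0,0,0],1]])

```text
clock: 15.77
eef_pos: [0.528, -0.3892, 0.1282]
tool_rot: [0.778, 0.628, 0.0, -0.0]
ft_force: [0.4, 0.4, -0.2]
grip_width: 0.0855
grasp_force: 0.0
```

Call:
drive_tool(increments=[[[0,0,-35],[0,0,0],1],[[0,0,-35],[0,0,0],1],[[0,0,-20],[0,0,0],1],[[0,0,-12],[0,0,0],1],[[0,0,-8],[0,0,0],1],[[0,0,0],[0,0,0],1],[[0,0,0],[0,0,0],0.4],[[0,0,0],[0,0,0],0.4]])

```text
clock: 16.43
eef_pos: [0.5282, -0.3903, 0.0204]
tool_rot: [0.779, 0.627, 0.0, 0.002]
ft_force: [0.1, 0.2, 1.3]
grip_width: 0.0638
grasp_force: 0.0
```

Call:
drive_tool(increments=[[[0,0,0],[0,0,0],0],[[0,0,0],[0,0,0],0],[[0,0,0],[0,0,0],0],[[0,0,0],[0,0,0],0],[[0,0,0],[0,0,0],0]])

```text
clock: 16.85
eef_pos: [0.5276, -0.3907, 0.0201]
tool_rot: [0.779, 0.627, 0.0, 0.002]
ft_force: [0.1, -0.0, 6.9]
grip_width: 0.0328
grasp_force: 61.5
```

Call:
drive_tool(increments=[[[0,0,10],[0,0,0],0],[[0,0,25],[0,0,0],0],[[0,0,30],[0,0,0],0],[[0,0,20],[0,0,0],0],[[0,0,0],[0,0,0],0]])

```text
clock: 17.27
eef_pos: [0.5292, -0.3919, 0.1093]
tool_rot: [0.779, 0.627, 0.001, 0.005]
ft_force: [1.0, -1.4, -0.1]
grip_width: 0.033
grasp_force: 60.9
```

Call:
drive_tool(increments=[[[-10,36,0],[0,0,4.1],0],[[-10,36,0],[0,0,4.1],0],[[-10,36,0],[0,0,4.2],0],[[-10,36,0],[0,0,0],0],[[-10,36,0],[0,0,0],0],[[-3,36,0],[0,0,0],0],[[0,36,0],[0,0,0],0],[[0,36,0],[0,0,0],0]])

```text
clock: 17.93
eef_pos: [0.4721, -0.1002, 0.1026]
tool_rot: [0.707, 0.707, -0.0, -0.001]
ft_force: [0.6, -0.1, -1.0]
grip_width: 0.0326
grasp_force: 60.8
```

Call:
drive_tool(increments=[[[0,36,0],[0,0,0],0],[[0,36,0],[0,0,0],0],[[0,36,0],[0,0,0],0],[[0,36,0],[0,0,0],0],[[0,0,0],[0,0,0],0],[[0,0,0],[0,0,0],0],[[0,0,0],[0,0,0],0]])

```text
clock: 18.52
eef_pos: [0.4729, 0.0419, 0.1027]
tool_rot: [0.707, 0.708, -0.001, -0.0]
ft_force: [0.1, -0.3, -1.1]
grip_width: 0.0328
grasp_force: 60.8
```

Call:
drive_tool(increments=[[[2.3,-2,-25],[0,0,0],0],[[0,0,-25],[0,0,0],0],[[0,0,-14],[0,0,0],0],[[0,0,-7],[0,0,0],0],[[0,0,0],[0,0,0],0],[[0,0,0],[0,0,0],0],[[0,0,0],[0,0,0],0]])

```text
clock: 19.1
eef_pos: [0.4769, 0.0395, 0.0332]
tool_rot: [0.707, 0.707, 0.001, 0.001]
ft_force: [0.7, 0.2, -0.5]
grip_width: 0.033
grasp_force: 60.8
```

Call:
drive_tool(increments=[[[0,10,0],[0,0,0],0],[[0,10,0],[0,0,0],0],[[0,10,0],[0,0,0],0],[[0,10,0],[0,0,0],0],[[0,8,0],[0,0,0],0],[[0,5,0],[0,0,0],0],[[0,0,0],[0,0,0],0],[[0,0,0],[0,0,0],0]])

```text
clock: 19.77
eef_pos: [0.4756, 0.0942, 0.032]
tool_rot: [0.706, 0.708, 0.0, -0.001]
ft_force: [-0.7, 0.7, -2.6]
grip_width: 0.0332
grasp_force: 60.6
```

Call:
drive_tool(increments=[[[0,0,-5],[0,0,0],0],[[0,0,0],[0,0,0],0],[[0,0,0],[0,0,0],0]])

```text
clock: 20.02
eef_pos: [0.4756, 0.0931, 0.0269]
tool_rot: [0.707, 0.707, -0.0, -0.0]
ft_force: [-0.1, 0.8, -1.2]
grip_width: 0.0328
grasp_force: 60.7
```

Call:
drive_tool(increments=[[[0,0,0],[0,0,0],1],[[0,0,0],[0,0,0],1],[[0,0,0],[0,0,0],1],[[0,0,0],[0,0,0],1],[[0,0,0],[0,0,0],1],[[0,0,0],[0,0,0],1],[[0,0,30],[0,0,0],1],[[0,0,35],[0,0,0],1]])

```text
clock: 20.68
eef_pos: [0.4731, 0.0925, 0.0905]
tool_rot: [0.707, 0.707, -0.003, -0.002]
ft_force: [0.8, 0.4, 0.3]
grip_width: 0.0856
grasp_force: 0.0
```

Call:
drive_tool(increments=[[[0,0,37],[0,0,0],1],[[0,-40,0],[0,0,0],1],[[0,-40,0],[0,0,0],1],[[0,-40,0],[0,0,0],1],[[0,-40,0],[0,0,0],1],[[0,-40,0],[0,0,0],1],[[0,0,0],[0,0,0],1]])

```text
clock: 21.27
eef_pos: [0.476, -0.1133, 0.1297]
tool_rot: [0.71, 0.704, -0.001, 0.002]
ft_force: [0.2, 0.2, -1.0]
grip_width: 0.0856
grasp_force: 0.0
```

```bash
python3 f.py green; python3 - <<'E'
from h import *
a=camera("top");b=camera("scene")
g=np.hstack([cv2.resize(a["image"][120:280,100:370],(445,264)),cv2.resize(b["image"][200:300,280:400],(317,264))])
cv2.imwrite("pics/c2.png",g[:,:,::-1])
E
```

```text
green [ 4.2068e+02 -3.2677e+02  2.0690e+01  8.0000e-02] [ 4.1830e+02 -3.2716e+02  2.5930e+01  6.0000e-02]
[(0.64, array([ 0.32839438, -0.30766601,  0.03      ]))]
[ 0.4756418  -0.10712278  0.12919232] [ 7.07500890e-01  7.06712346e-01  1.23982272e-04 -3.66867592e-04]
```

View pics/c2.png

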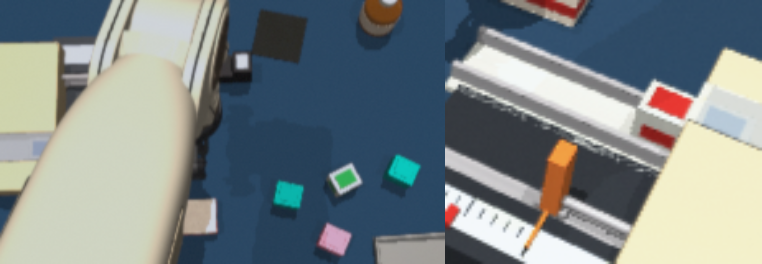

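Call:
drive_tool(increments=[[[-9.4,-36.6,0],[0,0,6],0.7],[[-9.4,-36.6,0],[0,0,6],0.7],[[-9.4,-36.6,0],[0,0,6],0.7],[[-9.4,-36.6,0],[0,0,6],0.7],[[-9.4,-36.6,0],[0,0,0],0.7],[[-9.4,-36.6,0],[0,0,0],0.7],[[0,0,0],[0,0,0],0.7],[[0,0,0],[0,0,0],0.7]])

```text
clock: 22.18
eef_pos: [0.4197, -0.3267, 0.1291]
tool_rot: [0.545, 0.839, 0.0, -0.0]
ft_force: [-0.7, 0.6, -0.0]
grip_width: 0.06
grasp_force: 0.0
```

Call:
drive_tool(increments=[[[0,0,-30],[0,0,0],0.7],[[0,0,-25],[0,0,0],0.7],[[0,0,0],[0,0,0],0.7],[[0,0,0],[0,0,0],0.7]])

```text
clock: 22.52
eef_pos: [0.4191, -0.3236, 0.0733]
tool_rot: [0.543, 0.84, 0.0, -0.002]
ft_force: [0.5, -0.0, -0.1]
grip_width: 0.0598
grasp_force: 0.0
```

Call:
drive_tool(increments=[[[0,0,-25],[0,0,0],0.7],[[0,0,-18],[0,0,0],0.7],[[0,0,-12],[0,0,0],0.7],[[0,0,0],[0,0,0],0.7],[[0,0,0],[0,0,0],0.4],[[0,0,0],[0,0,0],0],[[0,0,0],[0,0,0],0],[[0,0,0],[0,0,0],0]])

```text
clock: 23.18
eef_pos: [0.4213, -0.3274, 0.0215]
tool_rot: [0.544, 0.839, 0.0, 0.002]
ft_force: [-0.3, 0.2, 5.8]
grip_width: 0.0327
grasp_force: 60.4
```

Call:
drive_tool(increments=[[[0,0,0],[0,0,0],0],[[0,0,0],[0,0,0],0],[[0,0,0],[0,0,0],0],[[0,0,10],[0,0,0],0],[[0,0,20],[0,0,0],0],[[0,0,30],[0,0,0],0],[[0,0,25],[0,0,0],0],[[0,0,0],[0,0,0],0]])

```text
clock: 23.85
eef_pos: [0.4224, -0.3289, 0.1104]
tool_rot: [0.544, 0.839, -0.001, 0.005]
ft_force: [1.1, -1.1, 0.2]
grip_width: 0.0329
grasp_force: 59.6
```

Call:
drive_tool(increments=[[[8,36.7,0],[0,0,-6],0],[[8,36.7,0],[0,0,-6],0],[[8,36.7,0],[0,0,-6],0],[[8,36.7,0],[0,0,-6],0],[[8,36.7,0],[0,0,0],0],[[8,36.7,0],[0,0,0],0],[[5,36.7,0],[0,0,0],0],[[0,36.7,0],[0,0,0],0]])

```text
clock: 24.52
eef_pos: [0.4731, -0.0312, 0.1045]
tool_rot: [0.707, 0.707, 0.0, 0.0]
ft_force: [0.2, -0.3, -1.1]
grip_width: 0.0325
grasp_force: 59.8
```

Call:
drive_tool(increments=[[[0,36.7,0],[0,0,0],0],[[0,36.7,0],[0,0,0],0],[[0,0,-20],[0,0,0],0],[[0,0,-25],[0,0,0],0],[[0,0,0],[0,0,0],0],[[0,0,0],[0,0,0],0],[[0,0,0],[0,0,0],0]])

```text
clock: 25.1
eef_pos: [0.4727, 0.0402, 0.06]
tool_rot: [0.707, 0.707, 0.0, 0.0]
ft_force: [0.7, -1.0, -0.7]
grip_width: 0.0329
grasp_force: 59.7
```

Call:
drive_tool(increments=[[[2.5,-2,-12],[0,0,0],0],[[0,0,-12],[0,0,0],0],[[0,0,-8],[0,0,0],0],[[0,0,0],[0,0,0],0],[[0,0,0],[0,0,0],0],[[0,0,0],[0,0,0],0]])

```text
clock: 25.6
eef_pos: [0.4755, 0.0382, 0.028]
tool_rot: [0.707, 0.707, 0.0, 0.0]
ft_force: [0.9, 0.1, -1.8]
grip_width: 0.0327
grasp_force: 60.1
```

Call:
drive_tool(increments=[[[0,10,0],[0,0,0],0],[[0,10,0],[0,0,0],0],[[0,10,0],[0,0,0],0],[[0,10,0],[0,0,0],0],[[0,8,0],[0,0,0],0],[[0,5,0],[0,0,0],0],[[0,0,0],[0,0,0],0],[[0,0,0],[0,0,0],0]])

```text
clock: 26.27
eef_pos: [0.4749, 0.0924, 0.0272]
tool_rot: [0.706, 0.708, 0.0, -0.0]
ft_force: [0.2, 0.5, -0.8]
grip_width: 0.0325
grasp_force: 60.2
```

Release, retreat, and measure the plug.

Call:
drive_tool(increments=[[[0,0,0],[0,0,0],1],[[0,0,0],[0,0,0],1],[[0,0,0],[0,0,0],1],[[0,0,0],[0,0,0],1],[[0,0,0],[0,0,0],1],[[0,0,0],[0,0,0],1],[[0,0,30],[0,0,0],1],[[0,0,35],[0,0,0],1]])

```text
clock: 26.93
eef_pos: [0.4722, 0.0908, 0.0905]
tool_rot: [0.707, 0.707, -0.003, -0.002]
ft_force: [0.8, 0.1, 0.0]
grip_width: 0.0854
grasp_force: 0.0
```

Call:
drive_tool(increments=[[[0,0,37],[0,0,0],1],[[0,-40,0],[0,0,0],1],[[0,-40,0],[0,0,0],1],[[0,-40,0],[0,0,0],1],[[0,-40,0],[0,0,0],1],[[0,-40,0],[0,0,0],1],[[0,-40,0],[0,0,0],1],[[0,-26,0],[0,0,0],1]])

```text
clock: 27.6
eef_pos: [0.4747, -0.178, 0.1295]
tool_rot: [0.708, 0.706, -0.0, 0.001]
ft_force: [1.2, 0.2, 0.8]
grip_width: 0.0857
grasp_force: 0.0
```

```bash
python3 - <<'E'
from h import *
a=camera("top");b=camera("scene")
for c in(a,b):
    for d in silhouettes("plug",c)[:1]:
        l,t,r,bb=[int(v) for v in d["bbox"]]; im=c["image"][t-2:bb+2,l-2:r+2].astype(int); m=im.min(2)>150
        ys,xs=np.nonzero(m); print(d["conf"],d["bbox"],px2w(c,xs.mean()+l-2,ys.mean()+t-2,.064),len(xs))
    
g=np.hstack([cv2.resize(a["image"][130:250,120:300],(396,264)),cv2.resize(b["image"][200:300,240:400],(400,250))[:264] if 0 else cv2.resize(b["image"][200:300,240:400],(404,264))])
cv2.imwrite("pics/c3.png",g[:,:,::-1]); print(get_obs()["eef_pos"])
E
```

```text
0.98 [210.0, 212.1, 247.9, 258.5] [ 0.60107649 -0.17231368  0.064     ] 72
[ 0.474626   -0.17508835  0.12910412]
```

View pics/c3.png

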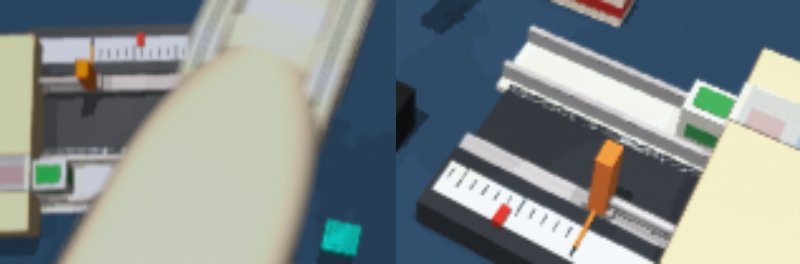

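Green is in the channel at the hood, with red visible behind the roof. The plug's spot is at (0.601,-0.172), as I left it.

Call:
drive_tool(increments=[[[31.5,0,0],[0,0,0],1],[[31.5,0.5,0],[0,0,0],1],[[31.5,0,0],[0,0,0],1],[[31.5,0.5,0],[0,0,0],1],[[0,0,0],[0,0,0],1],[[0,0,-30],[0,0,0],1],[[0,0,-30],[0,0,0],1],[[0,0,0],[0,0,0],1]])

```text
clock: 28.47
eef_pos: [0.5961, -0.1703, 0.0629]
tool_rot: [0.706, 0.708, -0.003, -0.006]
ft_force: [-1.5, 1.7, -1.2]
grip_width: 0.0854
grasp_force: 0.0
```

Call:
drive_tool(increments=[[[0,0,-20],[0,0,0],1],[[0,0,-17],[0,0,0],1],[[0,0,0],[0,0,0],0.4],[[0,0,0],[0,0,0],0.4],[[0,0,0],[0,0,0],0],[[0,0,0],[0,0,0],0],[[0,0,0],[0,0,0],0],[[0,0,0],[0,0,0],0]])

```text
clock: 29.13
eef_pos: [0.6023, -0.1737, 0.0345]
tool_rot: [0.707, 0.707, 0.001, 0.001]
ft_force: [-1.5, 1.1, 6.6]
grip_width: 0.0333
grasp_force: 60.2
```

Call:
drive_tool(increments=[[[0,0,0],[0,0,0],0],[[0,0,0],[0,0,0],0],[[0,0,15],[0,0,0],0],[[0,0,30],[0,0,0],0],[[0,0,25],[0,0,0],0],[[0,0,0],[0,0,0],0],[[0,0,0],[0,0,0],0]])

```text
clock: 29.72
eef_pos: [0.6025, -0.174, 0.1043]
tool_rot: [0.707, 0.707, 0.001, 0.002]
ft_force: [-0.2, 0.4, -2.0]
grip_width: 0.0331
grasp_force: 59.9
```

Call:
drive_tool(increments=[[[-31.8,20,0],[0,0,0],0],[[-31.8,20,0],[0,0,0],0],[[-31.8,20,0],[0,0,0],0],[[-31.8,20,0],[0,0,0],0],[[0,28,0],[0,0,0],0],[[0,28,0],[0,0,0],0],[[0,28,0],[0,0,0],0],[[0,0,-20],[0,0,0],0]])

```text
clock: 30.38
eef_pos: [0.4752, -0.0056, 0.0838]
tool_rot: [0.705, 0.709, 0.002, 0.001]
ft_force: [2.0, -0.7, -1.8]
grip_width: 0.0332
grasp_force: 60.6
```

Call:
drive_tool(increments=[[[0,0,-15],[0,0,0],0],[[0,0,0],[0,0,0],0],[[0,0,0],[0,0,0],0],[[0,0,0],[0,0,0],0]])

```text
clock: 30.72
eef_pos: [0.4735, -0.0097, 0.067]
tool_rot: [0.707, 0.707, -0.0, -0.0]
ft_force: [-0.1, 0.9, -1.2]
grip_width: 0.0329
grasp_force: 60.3
```

Call:
drive_tool(increments=[[[1.7,0,-10],[0,0,0],0],[[0,0,-9],[0,0,0],0],[[0,0,-5],[0,0,0],0],[[0,0,0],[0,0,0],0],[[0,0,0],[0,0,0],0]])

```text
clock: 31.13
eef_pos: [0.4749, -0.0096, 0.0427]
tool_rot: [0.707, 0.707, -0.001, -0.001]
ft_force: [0.6, -0.1, -1.6]
grip_width: 0.0333
grasp_force: 60.4
```

Call:
drive_tool(increments=[[[0,12,0],[0,0,0],0],[[0,12,0],[0,0,0],0],[[0,12,0],[0,0,0],0],[[0,12,0],[0,0,0],0],[[0,12,0],[0,0,0],0],[[0,12,0],[0,0,0],0],[[0,12,0],[0,0,0],0],[[0,10,0],[0,0,0],0]])

```text
clock: 31.8
eef_pos: [0.4757, 0.0853, 0.0436]
tool_rot: [0.707, 0.707, 0.0, 0.0]
ft_force: [-0.1, -2.2, -1.3]
grip_width: 0.0333
grasp_force: 60.4
```

Call:
drive_tool(increments=[[[0,3,0],[0,0,0],0],[[0,0,0],[0,0,0],0],[[0,3,0],[0,0,0],0],[[0,0,0],[0,0,0],0]])

```text
clock: 32.13
eef_pos: [0.4754, 0.0907, 0.0433]
tool_rot: [0.707, 0.707, 0.0, -0.0]
ft_force: [-0.2, 0.1, -1.1]
grip_width: 0.0334
grasp_force: 60.5
```

Call:
drive_tool(increments=[[[0,2,0],[0,0,0],0],[[0,0,0],[0,0,0],0],[[0,2,0],[0,0,0],0],[[0,0,0],[0,0,0],0]])

```text
clock: 32.47
eef_pos: [0.4755, 0.0944, 0.0433]
tool_rot: [0.707, 0.707, -0.0, -0.0]
ft_force: [-1.0, -0.5, -3.3]
grip_width: 0.033
grasp_force: 60.5
```

Call:
drive_tool(increments=[[[0,0,-2],[0,0,0],0],[[0,2,0],[0,0,0],0],[[0,0,0],[0,0,0],0],[[0,0,0],[0,0,0],0]])

```text
clock: 32.8
eef_pos: [0.4756, 0.095, 0.0411]
tool_rot: [0.707, 0.707, -0.001, 0.001]
ft_force: [0.4, -6.2, -1.6]
grip_width: 0.0329
grasp_force: 60.4
```

Call:
drive_tool(increments=[[[0,2,0],[0,0,0],0],[[0,0,0],[0,0,0],0],[[0,0,0],[0,0,0],0]])

```text
clock: 33.05
eef_pos: [0.4756, 0.095, 0.0412]
tool_rot: [0.708, 0.706, -0.003, 0.003]
ft_force: [-0.4, -11.3, -0.6]
grip_width: 0.0329
grasp_force: 60.6
```

Call:
drive_tool(increments=[[[0,2,0],[0,0,0],0],[[0,0,0],[0,0,0],0],[[0,0,0],[0,0,0],0]])

```text
clock: 33.3
eef_pos: [0.4755, 0.095, 0.0412]
tool_rot: [0.708, 0.706, -0.004, 0.004]
ft_force: [0.8, -16.7, 1.1]
grip_width: 0.0333
grasp_force: 60.7
```

Firm stop at y=0.095, with the head against the hood. Relax and release.

Call:
drive_tool(increments=[[[0,-4.5,0],[0,0,0],0],[[0,0,0],[0,0,0],0],[[0,0,0],[0,0,0],1],[[0,0,0],[0,0,0],1],[[0,0,0],[0,0,0],1],[[0,0,0],[0,0,0],1],[[0,0,0],[0,0,0],1],[[0,0,0],[0,0,0],1]])

```text
clock: 33.97
eef_pos: [0.4756, 0.0964, 0.0414]
tool_rot: [0.707, 0.707, 0.0, -0.0]
ft_force: [-0.1, -0.2, 0.9]
grip_width: 0.0855
grasp_force: 0.0
```

Call:
drive_tool(increments=[[[0,0,30],[0,0,0],1],[[0,0,35],[0,0,0],1],[[0,0,30],[0,0,0],1],[[0,-40,0],[0,0,0],1],[[0,-40,0],[0,0,0],1],[[0,-40,0],[0,0,0],1],[[0,-40,0],[0,0,0],1],[[0,-40,0],[0,0,0],1]])

```text
clock: 34.63
eef_pos: [0.4754, -0.1054, 0.1366]
tool_rot: [0.707, 0.708, 0.0, 0.0]
ft_force: [0.9, -0.0, -0.3]
grip_width: 0.0854
grasp_force: 0.0
```

```bash
python3 - <<'E'
from h import *
a=camera("top");b=camera("scene")
g=np.hstack([cv2.resize(a["image"][130:250,60:220],(400,300),interpolation=cv2.INTER_CUBIC),cv2.resize(b["image"][190:310,260:420],(400,300),interpolation=cv2.INTER_CUBIC)])
cv2.imwrite("pics/c4.png",g[:,:,::-1]); print(get_obs()["eef_pos"])
E
```

```text
[ 0.47558781 -0.1090524   0.13654322]
```

View pics/c4.png

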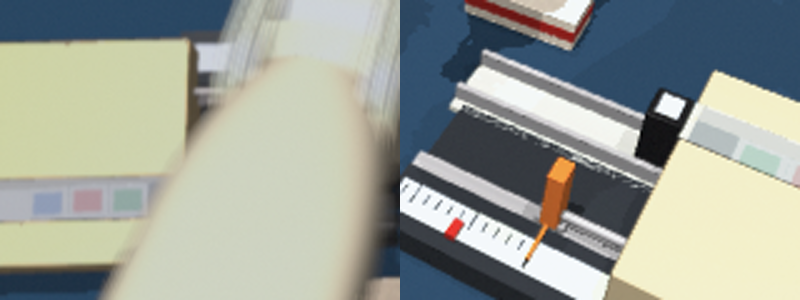

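The picture shows blue, red and green under the clear roof, with the plug's head flush with the hood. Now the knob at (0.590, 0.0515).

Call:
drive_tool(increments=[[[23,32,0],[0,0,0],0.6],[[23,32,0],[0,0,0],0.6],[[23,32,0],[0,0,0],0.6],[[23,32,0],[0,0,0],0.6],[[22.5,32,0],[0,0,0],0.6],[[0,0,0],[0,0,0],0.6],[[0,0,0],[0,0,0],0.6],[[0,0,0],[0,0,0],0.6]])

```text
clock: 35.4
eef_pos: [0.5892, 0.0568, 0.1357]
tool_rot: [0.706, 0.708, -0.001, -0.001]
ft_force: [-0.1, 0.0, -1.3]
grip_width: 0.0513
grasp_force: 0.0
```

Call:
drive_tool(increments=[[[0,0,-20],[0,0,0],0.6],[[0,0,-20],[0,0,0],0.6],[[0,0,-20],[0,0,0],0.6],[[0,0,-20],[0,0,0],0.6],[[0,0,-5],[0,0,0],0.6],[[0,0,0],[0,0,0],0.6],[[0,0,0],[0,0,0],0.6]])

```text
clock: 35.98
eef_pos: [0.5899, 0.0553, 0.052]
tool_rot: [0.707, 0.707, 0.0, 0.0]
ft_force: [0.4, -0.9, 0.9]
grip_width: 0.0514
grasp_force: 0.0
```

Call:
drive_tool(increments=[[[0,-2.5,0],[0,0,0],0.6],[[0,0,0],[0,0,0],0.3],[[0,0,0],[0,0,0],0],[[0,0,0],[0,0,0],0],[[0,0,0],[0,0,0],0],[[0,0,0],[0,0,0],0],[[0,0,0],[0,0,0],0],[[0,0,0],[0,0,0],0]])

```text
clock: 36.65
eef_pos: [0.59, 0.0534, 0.0527]
tool_rot: [0.707, 0.707, 0.0, 0.0]
ft_force: [-2.5, -0.8, 5.2]
grip_width: 0.0211
grasp_force: 59.6
```

Call:
drive_tool(increments=[[[0,0,0],[0,0,0],0],[[0,0,0],[0,0,0],0]])

```text
clock: 36.82
eef_pos: [0.5901, 0.0534, 0.0527]
tool_rot: [0.707, 0.707, 0.0, 0.0]
ft_force: [-2.6, 0.5, 5.6]
grip_width: 0.0209
grasp_force: 59.6
```

Call:
drive_tool(increments=[[[0,-8,0],[0,0,0],0],[[0,-8,0],[0,0,0],0],[[0,-8,0],[0,0,0],0],[[0,-8,0],[0,0,0],0],[[0,-8,0],[0,0,0],0],[[0,-8,0],[0,0,0],0],[[0,-6,0],[0,0,0],0],[[0,0,0],[0,0,0],0]])

```text
clock: 37.48
eef_pos: [0.5901, 0.0004, 0.0527]
tool_rot: [0.707, 0.707, 0.001, -0.001]
ft_force: [-2.1, 5.1, 5.4]
grip_width: 0.0212
grasp_force: 59.6
```

Call:
drive_tool(increments=[[[0,0,0],[0,0,0],0],[[0,0,0],[0,0,0],0]])

```text
clock: 37.65
eef_pos: [0.5901, 0.0013, 0.0527]
tool_rot: [0.707, 0.708, 0.002, -0.001]
ft_force: [-2.1, 4.6, 4.7]
grip_width: 0.0215
grasp_force: 59.6
```

```bash
python3 - <<'E'
from h import *
a=camera("top");b=camera("scene")
g=np.hstack([cv2.resize(a["image"][130:190,155:225],(350,300),interpolation=cv2.INTER_CUBIC),cv2.resize(b["image"][240:310,250:355],(450,300),interpolation=cv2.INTER_CUBIC)])
cv2.imwrite("pics/c5.png",g[:,:,::-1]); print(get_obs()["eef_pos"],get_obs()["ft_force"])
E
```

```text
[0.59011603 0.00144601 0.0527081 ] [-3.83356931  5.26457724  5.79756227]
```

View pics/c5.png

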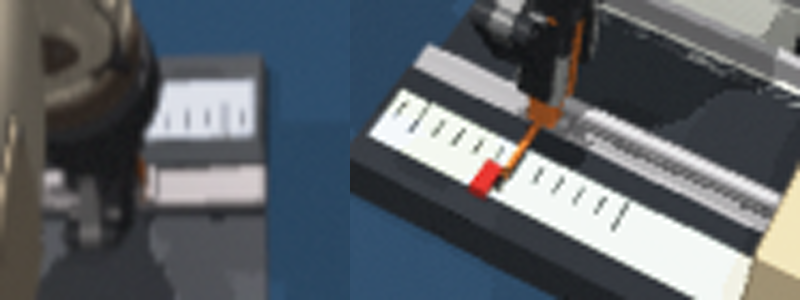

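The pointer tip is just short of the clip on the hood side, at right-panel (500,183) against the clip centre at (487,178). That agrees with about 6 mm left.

Call:
drive_tool(increments=[[[0,-3,0],[0,0,0],0],[[0,-3,0],[0,0,0],0],[[0,0,0],[0,0,0],0],[[0,0,0],[0,0,0],0]])

```text
clock: 38.08
eef_pos: [0.5901, -0.0045, 0.0527]
tool_rot: [0.706, 0.708, 0.002, -0.001]
ft_force: [-2.6, 5.3, 5.5]
grip_width: 0.0212
grasp_force: 59.6
```

```bash
python3 - <<'E'
from h import *
b=camera("scene")
cv2.imwrite("pics/c6.png",cv2.resize(b["image"][262:302,262:316],(756,560),interpolation=cv2.INTER_CUBIC)[:,:,::-1]); print(get_obs()["eef_pos"],get_obs()["ft_force"])
for y in(-.0012,-.0052,-.0092): print([ (w2px(b,(x,y,z))-[262,262]+.5)*14 for x,z in((.632,.032),(.648,.032),(.640,.035))])
E
```

```text
[ 0.59012192 -0.00441545  0.05272302] [-1.7691718   4.65826191  4.57000092]
[array([337.92057006, 229.11920882]), array([281.2852829 , 314.08796907]), array([311.05885732, 257.93519539])]
[array([311.68557243, 216.23632561]), array([254.80999693, 300.85619228]), array([284.63106492, 244.87198879])]
[array([285.55634567, 203.40538194]), array([228.44289703, 287.67848455]), array([258.31082407, 231.8619447 ])]
```

View pics/c6.png

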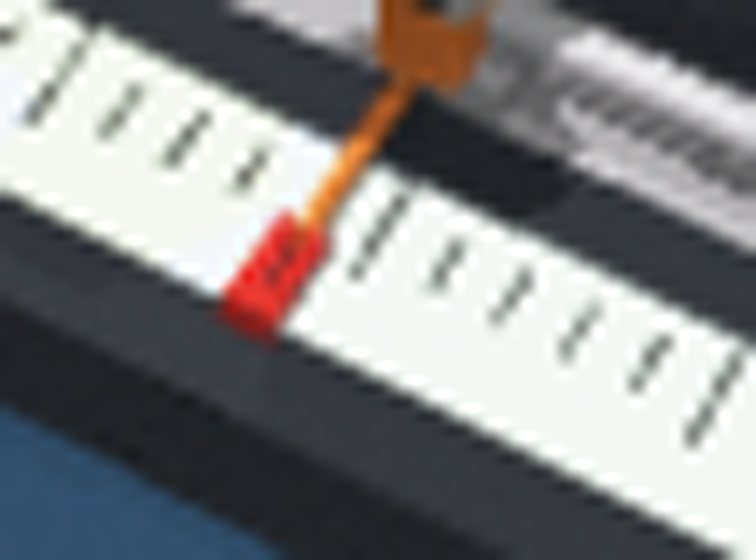

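The dark pointer tip at (278,262) lies in the middle of the red clip, which spans (225–328, 215–340). Holding there.

Call:
drive_tool(increments=[[[0,0,0],[0,0,0],0],[[0,0,0],[0,0,0],0],[[0,0,0],[0,0,0],0],[[0,0,0],[0,0,0],0],[[0,0,0],[0,0,0],0],[[0,0,0],[0,0,0],0],[[0,0,0],[0,0,0],0],[[0,0,0],[0,0,0],0]])

```text
clock: 38.8
eef_pos: [0.5901, -0.0044, 0.0527]
tool_rot: [0.706, 0.708, 0.002, -0.001]
ft_force: [-2.5, 6.1, 5.2]
grip_width: 0.0211
grasp_force: 59.6
```

Call:
drive_tool(increments=[[[0,0,0],[0,0,0],0],[[0,0,0],[0,0,0],0],[[0,0,0],[0,0,0],0],[[0,0,0],[0,0,0],0],[[0,0,0],[0,0,0],0],[[0,0,0],[0,0,0],0],[[0,0,0],[0,0,0],0],[[0,0,0],[0,0,0],0]])

```text
clock: 39.47
eef_pos: [0.5901, -0.0044, 0.0527]
tool_rot: [0.706, 0.708, 0.002, -0.001]
ft_force: [-2.0, 5.5, 6.0]
grip_width: 0.021
grasp_force: 59.6
```

Call:
drive_tool(increments=[[[0,0,0],[0,0,0],0],[[0,0,0],[0,0,0],0],[[0,0,0],[0,0,0],0],[[0,0,0],[0,0,0],0],[[0,0,0],[0,0,0],0],[[0,0,0],[0,0,0],0],[[0,0,0],[0,0,0],0],[[0,0,0],[0,0,0],0]])

```text
clock: 40.13
eef_pos: [0.5901, -0.0043, 0.0527]
tool_rot: [0.706, 0.708, 0.002, -0.001]
ft_force: [-2.7, 6.8, 4.8]
grip_width: 0.0211
grasp_force: 59.6
```

Call:
drive_tool(increments=[[[0,0,0],[0,0,0],0],[[0,0,0],[0,0,0],0],[[0,0,0],[0,0,0],0],[[0,0,0],[0,0,0],0],[[0,0,0],[0,0,0],0],[[0,0,0],[0,0,0],0],[[0,0,0],[0,0,0],0],[[0,0,0],[0,0,0],0]])

```text
clock: 40.8
eef_pos: [0.5901, -0.0043, 0.0527]
tool_rot: [0.706, 0.708, 0.002, -0.001]
ft_force: [-3.1, 5.3, 6.8]
grip_width: 0.0207
grasp_force: 59.6
```

Call:
drive_tool(increments=[[[0,0,0],[0,0,0],0],[[0,0,0],[0,0,0],0],[[0,0,0],[0,0,0],0],[[0,0,0],[0,0,0],0],[[0,0,0],[0,0,0],0],[[0,0,0],[0,0,0],0],[[0,0,0],[0,0,0],0],[[0,0,0],[0,0,0],0]])

```text
clock: 41.47
eef_pos: [0.5901, -0.0043, 0.0527]
tool_rot: [0.706, 0.708, 0.002, -0.001]
ft_force: [-2.9, 5.9, 5.7]
grip_width: 0.0213
grasp_force: 59.6
```

Call:
drive_tool(increments=[[[0,0,0],[0,0,0],0],[[0,0,0],[0,0,0],0],[[0,0,0],[0,0,0],0],[[0,0,0],[0,0,0],0],[[0,0,0],[0,0,0],0],[[0,0,0],[0,0,0],0],[[0,0,0],[0,0,0],0],[[0,0,0],[0,0,0],0]])

```text
clock: 42.13
eef_pos: [0.5901, -0.0043, 0.0527]
tool_rot: [0.706, 0.708, 0.002, -0.001]
ft_force: [-2.6, 4.7, 6.2]
grip_width: 0.0212
grasp_force: 59.6
```

Call:
drive_tool(increments=[[[0,3,0],[0,0,0],0],[[0,4,0],[0,0,0],0],[[0,4,0],[0,0,0],0],[[0,4,0],[0,0,0],0],[[0,4,0],[0,0,0],0],[[0,4,0],[0,0,0],0],[[0,4,0],[0,0,0],0],[[0,4,0],[0,0,0],0]])

```text
clock: 42.8
eef_pos: [0.5901, 0.0262, 0.0527]
tool_rot: [0.707, 0.708, 0.001, -0.001]
ft_force: [-3.1, 3.9, 6.0]
grip_width: 0.021
grasp_force: 59.6
```

Call:
drive_tool(increments=[[[0,4,0],[0,0,0],0],[[0,4,0],[0,0,0],0],[[0,4,0],[0,0,0],0],[[0,4,0],[0,0,0],0],[[0,3,0],[0,0,0],0],[[0,3,0],[0,0,0],0],[[0,2,0],[0,0,0],0],[[0,0,0],[0,0,0],0]])

```text
clock: 43.47
eef_pos: [0.59, 0.05, 0.0527]
tool_rot: [0.706, 0.708, 0.001, -0.0]
ft_force: [-2.5, 2.2, 5.6]
grip_width: 0.0217
grasp_force: 59.6
```

Call:
drive_tool(increments=[[[0,1,0],[0,0,0],0],[[0,1,0],[0,0,0],0],[[0,1,0],[0,0,0],0],[[0,1,0],[0,0,0],0],[[0,0,0],[0,0,0],0],[[0,0,0],[0,0,0],0]])

```text
clock: 43.97
eef_pos: [0.59, 0.0533, 0.0527]
tool_rot: [0.707, 0.708, 0.001, -0.0]
ft_force: [-3.1, 1.3, 5.8]
grip_width: 0.0212
grasp_force: 59.6
```

Call:
drive_tool(increments=[[[0,1,0],[0,0,0],0],[[0,1,0],[0,0,0],0],[[0,0,0],[0,0,0],0],[[0,0,0],[0,0,0],0]])

```text
clock: 44.3
eef_pos: [0.59, 0.0534, 0.0527]
tool_rot: [0.707, 0.707, -0.0, 0.001]
ft_force: [-2.1, -3.7, 5.2]
grip_width: 0.0211
grasp_force: 59.7
```

Call:
drive_tool(increments=[[[0,0,0],[0,0,0],0.3],[[0,0,0],[0,0,0],0.6],[[0,0,0],[0,0,0],0.6],[[0,0,0],[0,0,0],0.6],[[0,0,0],[0,0,0],0.6],[[0,0,30],[0,0,0],0.6],[[0,0,35],[0,0,0],0.6],[[0,0,35],[0,0,0],0.6]])

```text
clock: 44.97
eef_pos: [0.589, 0.0545, 0.1512]
tool_rot: [0.707, 0.707, -0.001, -0.001]
ft_force: [1.1, 0.8, 0.2]
grip_width: 0.0508
grasp_force: 0.0
```

Call:
drive_tool(increments=[[[-10,-40,5],[0,0,0],0.6],[[-10,-40,5],[0,0,0],0.6],[[-10,-40,5],[0,0,0],0.6],[[-10,-40,5],[0,0,0],0.6],[[-10,-40,5],[0,0,0],0.6],[[-10,-40,5],[0,0,0],0.6],[[-10,-40,5],[0,0,0],0.6],[[0,0,0],[0,0,0],0.6]])

```text
clock: 45.63
eef_pos: [0.5186, -0.2327, 0.1874]
tool_rot: [0.71, 0.704, -0.001, 0.002]
ft_force: [0.2, 1.2, -0.4]
grip_width: 0.0509
grasp_force: 0.0
```

Call:
drive_tool(increments=[[[-10,-40,0],[0,0,0],0.6],[[-10,-40,0],[0,0,0],0.6],[[-10,-40,0],[0,0,0],0.6],[[0,0,0],[0,0,0],0.6],[[0,0,0],[0,0,0],0.6]])

```text
clock: 46.05
eef_pos: [0.4891, -0.3474, 0.1857]
tool_rot: [0.708, 0.706, 0.0, -0.0]
ft_force: [0.0, 0.0, 0.0]
grip_width: 0.0511
grasp_force: 0.0
```

```bash
python3 - <<'E'
from h import *
a=camera("top");b=camera("scene")
g=np.hstack([cv2.resize(a["image"][120:270,60:260],(400,300),interpolation=cv2.INTER_CUBIC),cv2.resize(b["image"][190:340,230:430],(400,300),interpolation=cv2.INTER_CUBIC)])
cv2.imwrite("pics/c7.png",g[:,:,::-1]); print(get_obs()["eef_pos"])
E
```

```text
[ 0.49000859 -0.34492605  0.18594901]
```

View pics/c7.png

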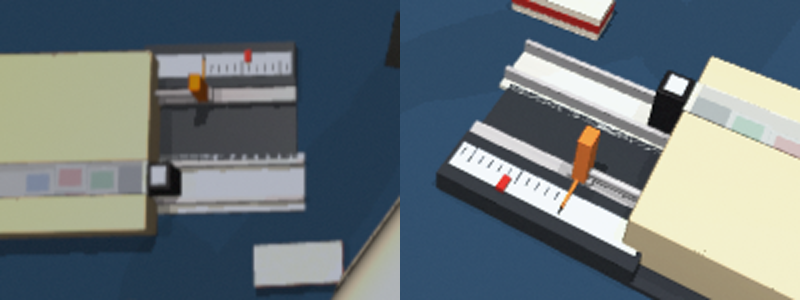

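The picture shows blue, red, green and the plug's nose under the roof, the head at the hood, the knob home and the carton in place. Handing in.

```bash
python3 -c "
from workcell import job_done
print(job_done())"
```

```text
the job is handed in; nothing more can be done
None
```

The job is handed in, with no verdict returned: blue, red and green (yellow was absent) are under the hood with the plug's head against it, and the knob was held on the red mark for about 4 s, then eased fully home.

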